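# Sweep used caps into the discard pan

## Task

Sweep the three used orange caps across the bench into the yellow discard pan through its open side, pushing them with the fingertips and never picking them up, until each lies flat and wholly inside the pan. Leave the two blue-lidded jars, the bottle and the stapler standing where they are.

Things in the scene. Friction and masses are not known exactly. Their poses are not given: they have to be found in the camera images.
- pan: yellow discard pan fixed to the bench: a U of three walls, 22 mm high, 6 mm thick, no step or lip at the open side; the bench (z = 0) is its floor, with a yellow liner. Inside: 120 mm deep (its x from -60 at the open side to +60 at the back wall), 200 mm wide (y -100 to +100). Origin: centre of this area, on the bench; its x points away from the robot within 20 degrees. A 4 mm thick tab sticks out behind
- cap_a: used orange screw cap, a disc 34 mm across and 16 mm high, about 15 g, lying loose and flat on the bench in the row before the pan's open side. Origin: centre of its underside, z up. It slides and may slip sideways off a pushing finger
- cap_b: used orange screw cap, a disc 34 mm across and 16 mm high, about 15 g, lying loose and flat on the bench in the row before the pan's open side. Origin: centre of its underside, z up. It slides and may slip sideways off a pushing finger
- cap_c: used orange screw cap, a disc 34 mm across and 16 mm high, about 15 g, lying loose and flat on the bench in the row before the pan's open side. Origin: centre of its underside, z up. It slides and may slip sideways off a pushing finger
- jar_row: small white sample jar with a blue lid, 36 mm across, 46 mm high, about 70 g, standing loose; leave it. Origin: centre of its underside. It stands in the same row as the caps: the row's four places are about 75 mm apart, and any of them may be the jar's
- jar_side: small white sample jar with a blue lid, 36 mm across, 46 mm high, about 70 g, standing loose; leave it. Origin: centre of its underside. It stands beside the pan, outside its +y wall
- bottle: orange bottle with a blue cap, 64 mm across, 170 mm high, standing at the robot's left; leave it. Origin: centre of its underside
- stapler: black stapler, 140 x 36 x 55 mm, lying at the robot's right; leave it. Origin: centre of its underside, x along its length
Not all that is in view belongs to the job. Leave any grey, pink or purple look-alike of the cap_b alone.

How it is judged (in metres and radians):
At the end, for the whole second after the job is handed in: All three caps lie flat on the bench, at rest, inside the pan (centre at least 15 mm behind the line of the open side, so no more than 2 mm of the cap may show, and between the walls); the jars, bottle and stapler are upright and within 15 mm of where they stood (x of cap_a in the frame of pan between -0.045 and 0.06 m and y of cap_a in the frame of pan between -0.1 and 0.1 m and height (world z) of each of cap_a, cap_b, cap_c below 0.006 m and angle between each of cap_a, cap_b, cap_c, jar_row, jar_side, bottle, stapler's own z axis and vertical below 0.2 rad and linear speed of each of cap_a, cap_b, cap_c below 0.02 m/s and x of cap_b in the frame of pan between -0.045 and 0.06 m and y of cap_b in the frame of pan between -0.1 and 0.1 m and x of cap_c in the frame of pan between -0.045 and 0.06 m and y of cap_c in the frame of pan between -0.1 and 0.1 m and distance of each of jar_row, jar_side, bottle, stapler from where it was at the start of the episode below 0.015 m); the robot touches nothing.
It fails at once if a cap is lifted more than 12 mm off the bench (height (world z) of any of cap_a, cap_b, cap_c above 0.012 m).
It fails at once if a jar, the bottle or the stapler is moved more than 15 mm (distance of any of jar_row, jar_side, bottle, stapler from where it was at the start of the episode above 0.015 m).
It fails at once if a jar, the bottle or the stapler is tipped (angle between any of jar_row, jar_side, bottle, stapler's own z axis and vertical above 0.35 rad).
It also fails if it takes over 69 s, if anything falls off the work surface, if the arm or the gripper's body presses on something with over 40 N, if the wrist force passes 120 N, or if a joint passes its speed limit or range.

## Robot

A 6-joint arm with a two-finger parallel gripper is mounted at the origin on the work surface. World frame = base frame: x ahead of the robot, y to its left, z up, the work surface at z = 0. Lengths are in m, angles in degrees, forces in N, time in s.
With the tool pointing down it reaches from about 0.3 to 0.75 m from the base axis. Payload 8.5 kg.
Tool frame: the origin (TCP) lies on the centre line of the jaws, within the pads' length; the fingertips stand 19 mm ahead of it and the grasp point (between the pads) is the TCP (ctrl.tip_reach is the distance from the TCP to the fingertips, in m); z points along the fingers, y is the line along which they close (so a half turn about z gives the same grasp; the last joint's range is limited). The gripper opens to 85 mm and grips with 20 to 120 N. Pads are 22 mm wide; open, the fingers measure 114 mm over their backs; the gripper's body (76 mm by 85 mm) begins 54 mm behind the grasp point. The pads swing forward as they close: fully open they stand 13 mm farther back than shut.
Start: joints at [59.227, 21.807, 74.336, -0, 83.858, -12.336], TCP at [0.174, 0.522, 0.25] pointing down, gripper open.
Joint ranges: [-178.18, 178.18], [-50.72, 133.34], [12.68, 142.11], [-81.47, 261.47], [9.98, 163.14], [-165.26, 165.26]. Speed limits (degrees/s): [136.94, 136.94, 180, 180, 180, 180].

## Interface

Orientations are given as [roll, pitch, yaw] about the fixed x, y, z axes, in that order (R = Rz(yaw) Ry(pitch) Rx(roll)).
In Python, from cell import ctrl, gripper_to, viewer gives the robot as it stands. Calls block until the motion is done:
- ctrl.move_to(position, orientation): joint-space move of the TCP to a pose.
- ctrl.line_to(position, vel=0.15, attitude=None, stop_force=None): straight line of the TCP; attitude=None keeps the orientation; vel is the mean speed in m/s. With stop_force (N) it stops when the force on the tool has changed by that much, and returns True; else False.
- ctrl.set_joints(angles): joint-space move.
- gripper_to(opening): finger opening in m; the grip force is fixed at half the most; returns when the fingers have stopped.
- ctrl.wait(seconds).
- ctrl.inverse_kinematics(position, orientation): joint angles nearest the present ones, or None.
- viewer.snapshot(name): name is "scene" or "top" or "wrist"; returns a dict with "image" (400x640x3 uint8, red, green, blue), "range_z" (400x640 float32, m along the optical axis (not along the pixel's ray), 0 where there is no reading), "intrinsics" (3x3 intrinsics, pixels), "extrinsics" (4x4, takes a point from camera to world coordinates). Camera axes: x right, y down, z forward; pixel columns grow to the right and rows downward; lengths in m; the calibration is good to about 2 mm. The wrist camera is an equidistant fisheye: a pixel r from the principal point sees the ray r / f radians off the axis. A picture is of the moment at which its call begins.
A pose or a line that the arm cannot do raises ctrl.Unreachable and nothing moves.
- ctrl.hand_in(): hands the job in; it is judged then, once.
Readings, each from a call of its own:
- ctrl.get_time_s(): time.
- ctrl.get_joint_pos(): joint angles.
- ctrl.get_qvel(): joint speeds.
- ctrl.get_effort(): joint torques, N m.
- ctrl.get_tool_pos(): TCP position.
- ctrl.get_orientation(): TCP orientation.
- ctrl.get_contact_force(): force on the tool from outside, world axes, zero at the start.
- ctrl.get_torque(): the same for the moment, N m.
- ctrl.get_finger_gap(): finger opening in m.
- ctrl.get_finger_force(): force on a finger pad.
Only numpy, scipy, OpenCV 4.12 (cv2) and the standard library are available. Lean on these libraries where they do the work, as an engineer would, in place of code of your own. Each camera call takes 0.05 s, during which the arm holds its last target. There are 200 camera calls.

## Working session

There is one attempt and no reset: what is moved stays moved. The work goes in short steps, each a Python script; the robot and the scene stay as the last script left them, time stands still between calls to the robot, and variables do not carry over. Pictures are saved under pics/ and viewed, at most 10 in all, crops included, and the job is handed in when it is done.

```bash
mkdir -p pics; ls
cat > h.py <<'E'
import numpy as np, cv2
from cell import ctrl, gripper_to, viewer
def snap(n,f):
    s=viewer.snapshot(n); cv2.imwrite(f'pics/{f}.png',s['image'][:,:,::-1]); np.savez(f'pics/{f}.npz',**s); return s
def pix(s,u,v,z):
    K=s['intrinsics'];T=s['extrinsics']; d=T[:3,:3]@np.array([(u-K[0,2])/K[0,0],(v-K[1,2])/K[1,1],1.])
    return T[:3,3]+d*(z-T[2,3])/d[2]
E
python3 - <<'E'
from h import *
s=snap('top','top0'); t=snap('scene','scene0')
print(s['intrinsics'],s['extrinsics'],ctrl.get_time_s())
cv2.imwrite('pics/both.png',np.vstack([s['image'][:,:,::-1]]));
E
```

```text
pics
[[458.44146393   0.         322.34407363]
 [  0.         458.44146393 192.92427007]
 [  0.           0.           1.        ]] [[-0.01145991 -0.98278278  0.18440897  0.26911885]
 [-0.99983963  0.00872413 -0.01563993  0.04569369]
 [ 0.01376184 -0.18455863 -0.98272515  1.5433034 ]
 [ 0.          0.          0.          1.        ]] 0.1
```

View pics/top0.png

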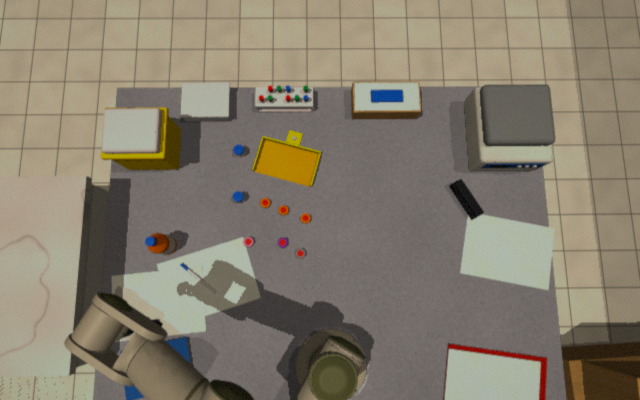

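View pics/scene0.png

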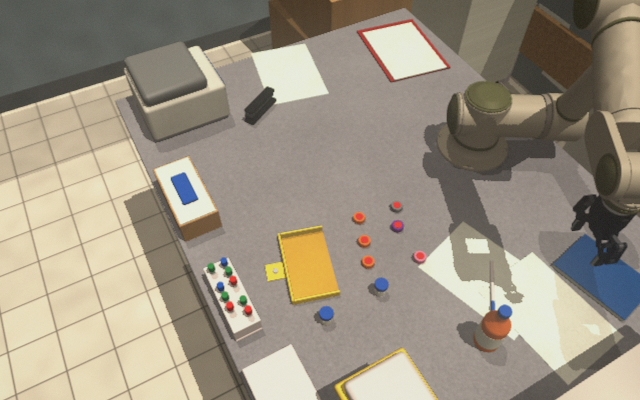

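Orange caps show at about (265,203), (284,210) and (306,218) in the top view, and jar_row at (239,197). The look-alikes are pink (248,242), purple (283,243) and grey (300,254). The three orange ones fit because they stand in the row before the pan. I'll confirm this in an enlarged crop.

Run:
```python
from h import *
s=np.load('pics/top0.npz'); c=s['image'][120:270,215:335,::-1]
cv2.imwrite('pics/crop0.png',cv2.resize(c,(480,600),interpolation=cv2.INTER_CUBIC))
h=cv2.cvtColor(s['image'],cv2.COLOR_RGB2HSV)
h8=h.astype(int)
for n,m,z in [('orange',(h8[...,0]<16)&(h8[...,1]>190)&(h8[...,2]>120),.016),('yellow',(h8[...,0]>=15)&(h8[...,0]<33)&(h8[...,1]>150)&(h8[...,2]>90),.0),('blue',(h8[...,0]>100)&(h8[...,0]<125)&(h8[...,1]>150)&(h8[...,2]>60),.046)]:
    m=m.astype(np.uint8); m[:120]=0;m[270:]=0;m[:,:215]=0;m[:,335:]=0
    k,l,st,ce=cv2.connectedComponentsWithStats(m)
    for i in range(1,k):
        if st[i,4]>15: print(n,st[i],ce[i].round(1),pix(s,*(ce[i]+.0),z).round(4))
```

```text
orange [261 198   9  10  71] [265.1 202.5] [0.5246 0.2148 0.016 ]
orange [279 206   9   9  66] [283.  209.7] [0.4994 0.1544 0.016 ]
orange [301 214  10   9  69] [305.3 217.8] [0.4712 0.0796 0.016 ]
orange [246 239   5   5  21] [247.9 241.2] [0.395  0.2703 0.016 ]
orange [298 251   5   5  21] [300. 253.] [0.3543 0.0976 0.016 ]
yellow [ 252  130   69   56 2429] [287.1 159.3] [0.6786 0.1422 0.    ]
yellow [261 201   9   7  17] [264.6 204.2] [0.5213 0.2182 0.    ]
blue [234 145  10  10  80] [238.2 149.4] [0.702  0.3041 0.046 ]
blue [233 192  10  10  82] [237.6 196.2] [0.5414 0.3027 0.046 ]
```

View pics/crop0.png

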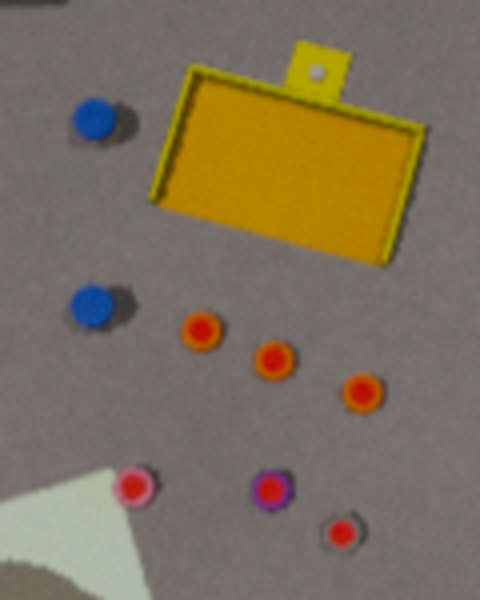

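The crop confirms three fully orange caps in the row, at (202,331), (274,361) and (362,393). Pink, purple and grey rims lie behind them. The pan's front corners are at crop (155,201) and (387,265), its back corners at (192,68) and (425,126).

```bash
cat >> h.py <<'E'
def topan(p,c,x):
    y=np.array([-x[1],x[0]]); d=np.asarray(p)[:2]-c; return np.array([d@x,d@y])
E
python3 - <<'E'
from h import *
s=np.load('pics/top0.npz')
P=[pix(s,215+u/4-.375,120+v/4-.375,.022)[:2] for u,v in [(153,201),(388,265),(192,67),(426,126)]]
fl,fr,bl,br=P; print(np.round(P,3),[np.linalg.norm(a-b).round(3) for a,b in [(fl,fr),(bl,br),(fl,bl),(fr,br)]])
y=(fl-fr)+(bl-br); a=np.arctan2(-y[0],y[1]); x=np.array([np.cos(a),np.sin(a)]); print('yaw',np.degrees(a))
c=(fl+fr+bl+br)/4-.003*x; print('c',c)
for n,p in dict(a=(.5246,.2148),b=(.4994,.1544),c=(.4712,.0796),jar=(.5414,.3027),js=(.702,.3041)).items(): print(n,topan(p,c,x).round(4))
print(ctrl.get_orientation())
for q in [(.44,.05),(.66,.25),(.7,.2),(.68,.1)]:
  for yaw in (90+180,90,0,180): print(q,yaw,ctrl.inverse_kinematics([*q,.022],[180,0,yaw+np.degrees(a)]))
E
```

```text
[[0.636 0.257]
 [0.579 0.057]
 [0.755 0.225]
 [0.701 0.024]] [np.float64(0.207), np.float64(0.208), np.float64(0.123), np.float64(0.126)]
yaw -15.547342937152516
c [0.66494055 0.14171819]
a [-0.1548  0.0328]
b [-0.1629 -0.0322]
c [-0.17   -0.1118]
jar [-0.1622  0.122 ]
js [-0.0078  0.1664]
[-1.79928783e+02 -1.51967648e-02  1.61562254e+02]
(0.44, 0.05) 270 None
(0.44, 0.05) 90 [-8.90395023e+00  3.06122907e+01  1.08207759e+02 -2.54444375e-14
  4.11799504e+01  6.64339271e+00]
(0.44, 0.05) 0 [-8.90395023e+00  3.06122907e+01  1.08207759e+02 -2.54444375e-14
  4.11799504e+01  9.66433927e+01]
(0.44, 0.05) 180 [ -8.90395023  30.61229069 108.20775888   0.          41.17995042
 -83.35660729]
(0.66, 0.25) 270 [  11.16246836   49.00364647   62.01000796    0.           68.98634557
 -153.29018871]
(0.66, 0.25) 90 [ 1.11624684e+01  4.90036465e+01  6.20100080e+01 -2.54444375e-14
  6.89863456e+01  2.67098113e+01]
(0.66, 0.25) 0 [ 1.11624684e+01  4.90036465e+01  6.20100080e+01 -2.54444375e-14
  6.89863456e+01  1.16709811e+02]
(0.66, 0.25) 180 [ 11.16246836  49.00364647  62.01000796   0.          68.98634557
 -63.29018871]
(0.7, 0.2) 270 [   6.65730698   51.01053111   57.21174574    0.           71.77772314
 -157.79535009]
(0.7, 0.2) 90 [ 6.65730698e+00  5.10105311e+01  5.72117457e+01 -2.54444375e-14
  7.17777231e+01  2.22046499e+01]
(0.7, 0.2) 0 [ 6.65730698e+00  5.10105311e+01  5.72117457e+01 -2.54444375e-14
  7.17777231e+01  1.12204650e+02]
(0.7, 0.2) 180 [  6.65730698  51.01053111  57.21174574   0.          71.77772314
 -67.79535009]
(0.68, 0.1) 270 None
(0.68, 0.1) 90 [-1.47748880e+00  4.74179379e+01  6.58147016e+01 -2.54444375e-14
  6.67673605e+01  1.40698541e+01]
(0.68, 0.1) 0 [-1.47748880e+00  4.74179379e+01  6.58147016e+01 -2.54444375e-14
  6.67673605e+01  1.04069854e+02]
(0.68, 0.1) 180 [ -1.4774888   47.41793793  65.81470159   0.          66.76736048
 -75.93014586]
```

```bash
cat >> h.py <<'E'
A=np.radians(-15.55); X=np.array([np.cos(A),np.sin(A)]); Y=np.array([-X[1],X[0]]); C=np.array([.6649,.1417])
W=lambda p: C+p[0]*X+p[1]*Y
def push(p,q,back=.045,off=.025,z=.022):
    """push cap from p to q (pan frame)"""
    p,q=W(p),W(q); d=(q-p)/np.linalg.norm(q-p); o=[180,0,180+np.degrees(np.arctan2(d[1],d[0]))]
    s=p-back*d; e=q-off*d; r=e-.03*d
    ctrl.move_to([*s,.13],o); ctrl.line_to([*s,z],.12)
    print('stop',ctrl.line_to([*e,z],.08,stop_force=25),ctrl.get_contact_force())
    ctrl.line_to([*r,z],.1); ctrl.line_to([*r,.13],.2)
def caps(f):
    s=snap('top',f); h8=cv2.cvtColor(s['image'],cv2.COLOR_RGB2HSV).astype(int)
    m=((h8[...,0]<16)&(h8[...,1]>190)&(h8[...,2]>120)).astype(np.uint8); m[:120]=0;m[235:]=0;m[:,:215]=0;m[:,335:]=0
    k,l,st,ce=cv2.connectedComponentsWithStats(m)
    for i in range(1,k):
        if st[i,4]>15: print(st[i],topan(pix(s,*ce[i],.016),C,X).round(4))
    cv2.imwrite(f'pics/{f}c.png',cv2.resize(s['image'][120:270,215:335,::-1],(480,600),interpolation=cv2.INTER_CUBIC))
E
python3 - <<'E'
from h import *
gripper_to(.02)
push((-.1548,.0328),(.02,.066))
t=W((-.2,-.25)); ctrl.move_to([*t,.2],ctrl.get_orientation())
caps('t1'); print(ctrl.get_time_s(),ctrl.get_finger_gap())
E
```

```text
stop False [-0.35799312 -0.04158257 -0.36151056]
[266 149   9   9  63] [0.0165 0.0648]
[279 206   9   9  68] [-0.163  -0.0326]
[301 214  10   9  70] [-0.17   -0.1116]
8.575 0.02007876063603536
```

View pics/t1c.png

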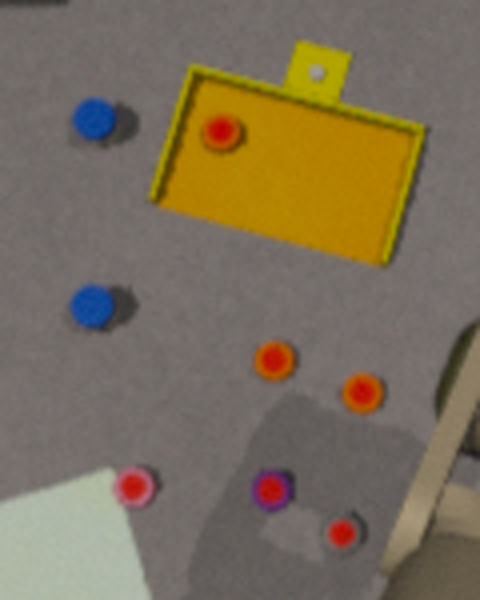

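The first cap is flat in the pan at crop (221,132), as planned, and the other things haven't moved. Next I'll push b, then c in two legs.

Run:
```python
from h import *
push((-.163,-.0326),(.02,.008))
push((-.17,-.1116),(-.105,-.050))
t=W((-.2,-.25)); ctrl.move_to([*t,.2],ctrl.get_orientation())
caps('t2'); print(ctrl.get_time_s())
```

```text
stop False [ 0.068609    0.34432234 -0.46151299]
stop False [0.02104355 0.06021037 0.24504398]
[266 149   9   9  63] [0.0165 0.0649]
[282 153   9   9  65] [0.0162 0.0071]
[288 192  10   9  70] [-0.1084 -0.0505]
19.7917
```

View pics/t2c.png

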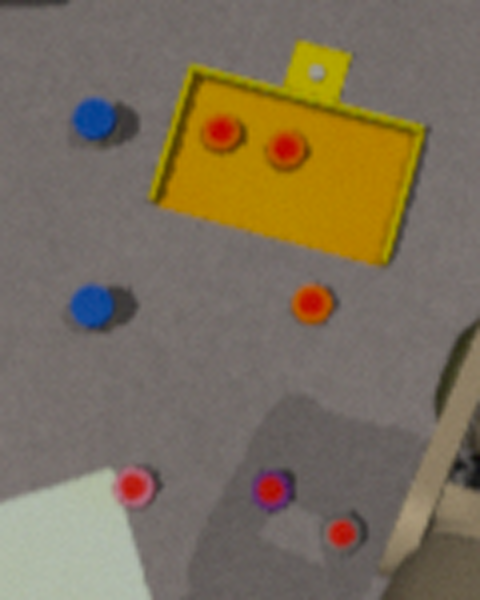

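Two caps are in, at crop (221,132) and (287,150). The third waits in front of the opening at (312,303).

Run:
```python
from h import *
push((-.1084,-.0505),(.015,-.052))
t=W((-.2,-.25)); ctrl.move_to([*t,.2],ctrl.get_orientation())
caps('t3'); print(ctrl.get_time_s())
```

```text
stop False [0.29502229 0.16783878 0.80663557]
[266 149   9   9  64] [0.0162 0.0648]
[282 153   9   9  62] [0.0164 0.0072]
[298 159  10   9  64] [ 0.0115 -0.0531]
26.1167
```

View pics/t3.png

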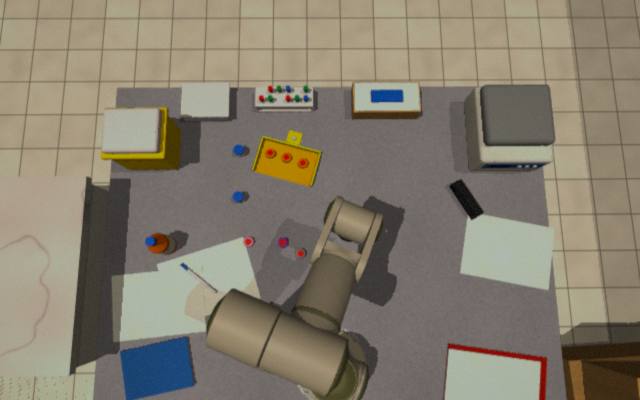

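All three caps lie in the pan, at (270,153), (286,157) and (303,163). The jars, bottle and stapler are where they were, and the arm is clear.

```bash
python3 -c "
from h import *
print(ctrl.hand_in())"
```

```text
the job is handed in; nothing more can be done
None
```

I swept all three orange caps into the pan and handed the job in at about 26 s; the last picture shows them well inside it, and the jars, bottle and stapler unmoved, though the hand-in call returned no verdict.

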